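# Trace the hill template with the scriber

### The arm

A 6-joint arm with a two-finger parallel gripper is mounted at the origin on the work surface. World frame = base frame: x ahead of the robot, y to its left, z up, the work surface at z = 0. Lengths are in mm, angles in degrees, forces in N, time in s.
With the tool pointing down it reaches from about 350 to 875 mm from the base axis. Payload 4.2 kg.
Tool frame: the origin (TCP) lies midway between the tips of the shut fingers; the grasp point (between the pads) lies env.grip_depth behind it (env.grip_depth is the distance from the TCP to the grasp point, in mm); z points along the fingers, y is the line along which they close (so a half turn about z gives the same grasp; the last joint's range is limited). The gripper opens to 87 mm and grips with 3 to 60 N. Pads are 19 mm wide; open, the fingers measure 117 mm over their backs; the gripper's body (75 mm by 190 mm) begins 51 mm behind the grasp point.
Start: joints at [-59.095, 22.042, 0.453, 0, -68.411, -14.817], TCP at [173.219, -600.495, 222.55] pointing down, gripper open.
Joint ranges: [-179.83, 179.83], [-69.29, 118.12], [-61.27, 80.66], [-181.25, 117.63], [-171.15, -9.14], [-177.46, 177.46]. Speed limits (degrees/s): [159.86, 159.86, 180, 180, 180, 180].

### API

Orientations are given as [roll, pitch, yaw] about the fixed x, y, z axes, in that order (R = Rz(yaw) Ry(pitch) Rx(roll)).
In Python, from station import env gives the robot as it stands. The module is installed in compiled form; this text tells all that it offers.
- The arm moves only by the tool arm_command, never from a script. Its argument "increments" is text: rows parted by semicolons, each of 6 numbers parted by spaces: the shift along the tool's x, y, z in m, then the turn, a rotation vector about the tool's x, y, z in rad. A call has 1 to 5 rows; each row is the pose to reach, as a shift and turn from the pose commanded when the call began, along the tool's axes at that moment; what a row does not reach only later rows make up. A row lasts 1/10 s, in which the tool goes at most 50 mm and 8.59 degrees, less where a joint would pass 70% of its speed; a pose out of reach is approached as far as the arm can. A call with a gripper value outside its range is refused whole. "gripper" is the gripper's target within -1 to 1 (shut at 1, half-way at 0, fully open at -1), set as the call begins (left out, the last holds). The fingers move at their own pace and stop on an object; the grip force is fixed at half the most. Time passes only in rows, so rows that repeat a pose let the fingers close. It gives the time, the measured TCP pose, the force, the opening and the grip force at its end, in the units of the state.
- env.state(): the state, without advancing time (a new reading comes with each control period).
- env.grab_frame(name): name is "scene" or "side" or "wrist"; returns the picture (480x640x3 uint8, red, green, blue); there is no depth.
- env.camera_params(name): a dict with "camera_matrix" (3x3 intrinsics, pixels), "k1" (the pictures are not rectified: a ray, as slopes to the right and down, at radius r is drawn at 1 + k1 r^2 times it, then the intrinsics apply), "pose" (4x4, takes a point from camera to world coordinates); the wrist camera has in their place "hand_eye" (4x4, takes a point from camera to tool coordinates, whose origin is the TCP and whose axes are the flange's). Camera axes: x right, y down, z forward; pixel columns grow to the right and rows downward; lengths in mm; the calibration is good to about 2 mm. A picture is of the moment at which its call begins: read the wrist's pose just before it. camera_params takes no time and is no camera call.
- env.job_done(): hands the job in; it is judged then, once.
The state is a dict: "clock": time; "qpos": joint angles; "joint_vel": joint speeds; "joint_torque": joint torques, N m; "eef_pos": TCP position; "tcp_rot": TCP orientation; "force": force on the tool from outside, world axes, zero at the start; "torque": the same for the moment, N m; "finger_gap": finger opening in mm; "gripper_force": force on a finger pad.
Only numpy, scipy, OpenCV 4.12 (cv2) and the standard library are available. Lean on these libraries where they do the work, as an engineer would, in place of code of your own. Each camera call takes 0.05 s, during which the arm holds its last target. There are 200 camera calls.

### The job

Take the scriber out of its wooden stand and run its steel point along the whole wavy edge of the clamped plywood hill template, from the tall hill's end to the low hill's end, with the point down close to the board and pressing lightly against the edge all the way over both hills and through the dip between them. Press gently, never hard (a few newtons), and do not lean on the board. Then stand the scriber upright back in the stand's hole, fully down, and leave the jar, tape, lid and brush where they are.

Things in the scene. Friction and masses are not known exactly. Their poses are not given: they have to be found in the camera images.
- scriber_grip (a point): Centre of the handle of the scriber, a loose 90 g tool standing upright in the stand: square dark wooden handle 26 x 26 mm, 56 mm high; below it, on the same axis, a round steel shaft of 8 mm diameter, 44 mm long, the last 4 mm a blunt cone. z up along the tool, x and y square to the handle's faces. Tip 72 mm below this point, handle's foot 28 mm below.
- scriber_tip (a point): The point of the scriber, on its axis 72 mm below the handle's centre.
- stand_hole (a point): Centre of the mouth of the hole in the stand: a fixed light wooden block 70 x 70 mm, 50 mm high, with one upright blind hole, 15 mm diameter, 47 mm deep, chamfered. The scriber's handle foot rests on the block's top, tip 44 mm below this point. The stand is to the left or right of the board, the jar on the other side.
- board: White drawing board 240 x 300 x 12 mm lying fixed on the table; origin at its underside, 20 mm to the -x side of its centre. It has the same yaw as the jig.
- jig: Fixed clamp holding the template. Origin on the board's top (12 mm above the table), z up. An aluminium bar runs along y at x = -45 mm, with two black knobs (tops 42 mm above the board). Under it an 18 mm thick plywood template lies flat on the board (z 0 to 18 mm); its wavy edge looks to +x, away from the robot. It is firm; with the scriber in a firm grip, expect some 5 N per mm pushed in.
- tall_hill (a point): NOMINAL crest of the tall hill, at the template's top face: jig x = 58, y = -45, z = 18 mm. All four nominal points move with the jig. The real template was pushed under the clamp by hand: it lies up to 8 mm out or in along the jig's x and is turned up to 0.08 rad about the jig's origin. That is not measured; feel for it (or look).
- low_hill (a point): NOMINAL crest of the low hill, jig x = 46, y = +45, z = 18 mm. Nominal edge from y = -120 to 120 mm: x = 30 mm, plus two hills, each 90 mm wide, h*(1+cos(2*pi*(y-yc)/90))/2: tall h = 28 at yc = -45, low h = 16 at yc = +45 mm.
- trace_start (a point): NOMINAL foot of the tall hill, where tracing starts: jig x = 30, y = -90, z = 0 mm. The straight edge runs on 30 mm before it as a lead-in. Trace towards the jig's +y with the scriber upright, its tip less than 13 mm above the board, pressing on the edge with a few newtons; more than 18 N is too hard.
- trace_end (a point): NOMINAL foot of the low hill, where tracing ends: jig x = 30, y = +90, z = 0 mm. The straight edge runs on 30 mm past it.
- small_jar: Bystander: closed pigment jar, 60 mm diameter, 85 mm high; origin at its underside.
- tape: Bystander: roll of paper tape lying flat, 64 mm diameter, 22 mm high, beyond the board.
- jar_lid: Bystander: steel jar lid lying flat, 66 mm diameter, 12 mm high, beyond the board.
- brush: Bystander: brush lying on the table beyond the board.
Not all that is in view belongs to the job. There is more than one size of the part that bears scriber_grip; the job needs the largest.

How it is judged (in metres and radians):
On the way, in this order (a step that is already met when the one before it is completed fails the run):
1. point low along the hill edge, pressing on it, stretch 1 of 9 (from the tall hill's end) (y of scriber_tip in the frame of jig between -0.089 and -0.071 m and z of scriber_tip in the frame of jig below 0.013 m and x of scriber_tip in the frame of jig above 0.005 m and contact force between scriber and jig above 0.8 N), for 0.1 s.
2. point low along the hill edge, pressing on it, stretch 2 of 9 (from the tall hill's end) (y of scriber_tip in the frame of jig between -0.069 and -0.051 m and z of scriber_tip in the frame of jig below 0.013 m and x of scriber_tip in the frame of jig above 0.005 m and contact force between scriber and jig above 0.8 N), for 0.1 s.
3. point low along the hill edge, pressing on it, stretch 3 of 9 (from the tall hill's end) (y of scriber_tip in the frame of jig between -0.049 and -0.031 m and z of scriber_tip in the frame of jig below 0.013 m and x of scriber_tip in the frame of jig above 0.005 m and contact force between scriber and jig above 0.8 N), for 0.1 s.
4. point low along the hill edge, pressing on it, stretch 4 of 9 (from the tall hill's end) (y of scriber_tip in the frame of jig between -0.029 and -0.011 m and z of scriber_tip in the frame of jig below 0.013 m and x of scriber_tip in the frame of jig above 0.005 m and contact force between scriber and jig above 0.8 N), for 0.1 s.
5. point low along the hill edge, pressing on it, stretch 5 of 9 (from the tall hill's end) (y of scriber_tip in the frame of jig between -0.009 and 0.009 m and z of scriber_tip in the frame of jig below 0.013 m and x of scriber_tip in the frame of jig above 0.005 m and contact force between scriber and jig above 0.8 N), for 0.1 s.
6. point low along the hill edge, pressing on it, stretch 6 of 9 (from the tall hill's end) (y of scriber_tip in the frame of jig between 0.011 and 0.029 m and z of scriber_tip in the frame of jig below 0.013 m and x of scriber_tip in the frame of jig above 0.005 m and contact force between scriber and jig above 0.8 N), for 0.1 s.
7. point low along the hill edge, pressing on it, stretch 7 of 9 (from the tall hill's end) (y of scriber_tip in the frame of jig between 0.031 and 0.049 m and z of scriber_tip in the frame of jig below 0.013 m and x of scriber_tip in the frame of jig above 0.005 m and contact force between scriber and jig above 0.8 N), for 0.1 s.
8. point low along the hill edge, pressing on it, stretch 8 of 9 (from the tall hill's end) (y of scriber_tip in the frame of jig between 0.051 and 0.069 m and z of scriber_tip in the frame of jig below 0.013 m and x of scriber_tip in the frame of jig above 0.005 m and contact force between scriber and jig above 0.8 N), for 0.1 s.
9. point low along the hill edge, pressing on it, stretch 9 of 9 (from the tall hill's end) (y of scriber_tip in the frame of jig between 0.071 and 0.089 m and z of scriber_tip in the frame of jig below 0.013 m and x of scriber_tip in the frame of jig above 0.005 m and contact force between scriber and jig above 0.8 N), for 0.1 s.
At the end, for the whole second after the job is handed in: The scriber stands at rest and upright (within 0.08 rad) in the stand's hole, fully down: its tip at least 41 mm below the mouth and within 6 mm of the hole's axis (horizontal distance between scriber_tip and stand_hole below 0.006 m and z of scriber_tip in the frame of stand_hole below -0.041 m and angle between scriber_tip's own z axis and vertical below 0.08 rad and linear speed of scriber below 0.01 m/s); the robot touches nothing.
It fails at once if the scriber presses on the template or clamp with more than 18 N (contact force between scriber and jig above 18 N).
It fails at once if the scriber presses on the board with more than 20 N (contact force between scriber and board above 20 N).
It fails at once if the jar, tape, lid or brush is moved by more than 20 mm (distance of any of small_jar, tape, jar_lid, brush from where it was at the start of the episode above 0.02 m).
It also fails if it takes over 70 s, if anything falls off the work surface, if the arm or the gripper's body presses on something with over 40 N, if the wrist force passes 120 N, or if a joint passes its speed limit or range.

## Working session

There is one attempt and no reset: what is moved stays moved. The work goes in short steps, Python scripts to look and compute and a tool call to move; the robot and the scene stay as the last step left them, time stands still between calls to the robot, and variables do not carry over. Pictures are saved under pics/ and viewed, at most 10 in all, crops included, and the job is handed in when it is done.

Besides the shell and the picture viewer there is one more tool, called after ">>>" in YAML: its name, and indented under it one key for each argument. arm_command: Moves the arm, as the interface text tells. Its arguments: {"type":"object","properties":{"increments":{"type":"string"},"gripper":{"type":"number"}},"required":["increments"]}

```bash
mkdir -p pics
cat > h.py <<'E'
import numpy as np, cv2
from station import env
from scipy.spatial.transform import Rotation as R
def cam(n):
    p=env.camera_params(n); K=np.array(p["camera_matrix"]); k1=p["k1"]
    if n=="wrist":
        s=env.state(); T=np.eye(4); T[:3,:3]=R.from_euler('xyz',s["tcp_rot"],degrees=True).as_matrix(); T[:3,3]=s["eef_pos"]
        P=T@np.array(p["hand_eye"])
    else: P=np.array(p["pose"])
    return K,k1,P
def ray(c,uv):
    K,k1,P=c
    d=cv2.undistortPoints(np.array([[uv]],float),K,np.array([k1,0,0,0.]))[0,0]
    return P[:3,3],P[:3,:3]@np.array([d[0],d[1],1])
def onz(c,uv,z):
    o,d=ray(c,uv); return o+d*(z-o[2])/d[2]
def proj(c,X):
    K,k1,P=c; Ti=np.linalg.inv(P)
    r,_=cv2.Rodrigues(Ti[:3,:3])
    return cv2.projectPoints(np.array([X],float),r,Ti[:3,3],K,np.array([k1,0,0,0.]))[0][0,0]
def save(img,n): cv2.imwrite("pics/"+n,cv2.cvtColor(img,cv2.COLOR_RGB2BGR))
E
python3 - <<'E'
from h import *
print(env.state(),env.grip_depth)
for n in("scene","side","wrist"):
    i=env.grab_frame(n); save(i,n+"0.png"); c=cam(n); print(n,c[0].tolist(),c[1],c[2].round(3).tolist())
E
```

```text
{'clock': 0.0, 'qpos': array([-5.90933932e+01,  2.20934141e+01,  3.80860912e-01, -3.01980006e-02,
       -6.84104351e+01, -1.48164349e+01]), 'joint_vel': array([-0.07060694, -0.05499563, -0.00306339, -0.041943  , -0.0921615 ,
       -0.01650585]), 'joint_torque': array([ 5.20945869e-04, -3.90673649e+01,  1.87403494e+01,  4.21956897e+00,
        1.08963187e-02, -2.04888597e-04]), 'eef_pos': array([ 173.0804715 , -599.94100948,  221.43590124]), 'tcp_rot': array([ 1.79873924e+02, -4.32896770e-03, -1.63920965e+02]), 'force': array([-0.22323803,  0.75626762,  0.04800685]), 'torque': array([-0.03004477, -0.04702968, -0.00075668]), 'gripper_force': 0.0, 'finger_gap': 87.00479881696198} 18.700000000000003
scene [[578.0774893026202, 0.0, 318.9307785144237], [0.0, 578.0774893026202, 240.57784312953467], [0.0, 0.0, 1.0]] -0.14780038630757958 [[0.658, 0.477, -0.583, 1177.198], [0.753, -0.406, 0.519, -491.866], [0.011, -0.78, -0.626, 730.199], [0.0, 0.0, 0.0, 1.0]]
side [[568.2730463591292, 0.0, 323.40905142851597], [0.0, 568.2730463591292, 235.68671304340072], [0.0, 0.0, 1.0]] -0.07858914995677681 [[-0.842, -0.302, 0.448, 56.657], [-0.54, 0.476, -0.694, 818.805], [-0.003, -0.826, -0.564, 692.908], [0.0, 0.0, 0.0, 1.0]]
wrist [[396.3254314847417, 0.0, 315.23275244943636], [0.0, 396.3254314847417, 235.72813141253116], [0.0, 0.0, 1.0]] -0.07344695993167397 [[-0.277, 0.929, 0.246, 105.247], [0.961, 0.268, 0.072, -618.808], [0.001, 0.257, -0.967, 384.809], [0.0, 0.0, 0.0, 1.0]]
```

View pics/scene0.png

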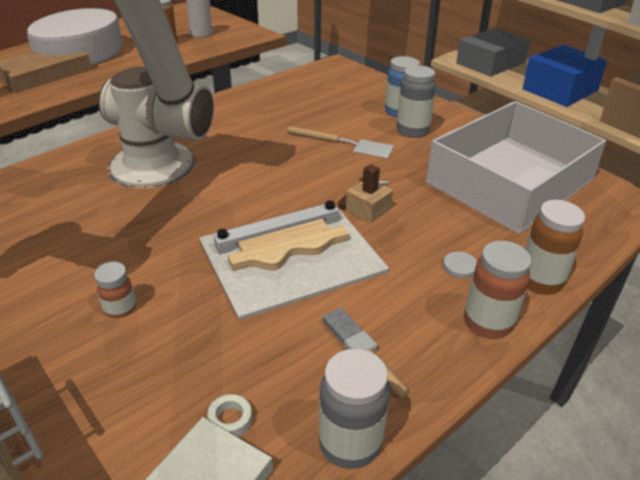

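View pics/side0.png

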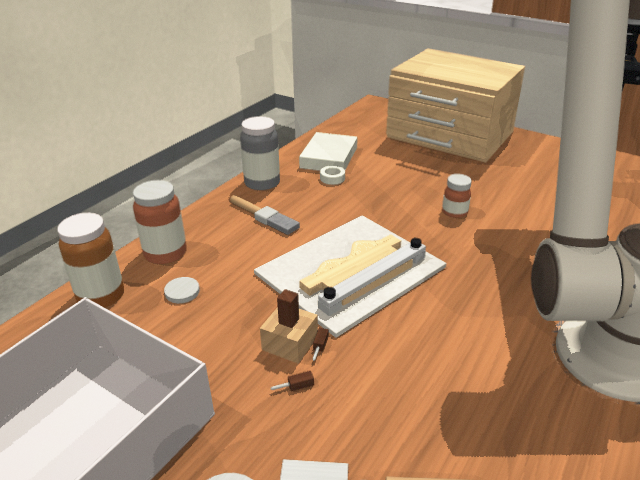

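The scene view shows the board (corners about (201,248), (238,309), (386,268), (340,210)) and the stand with an upright handle at (371,178). The jar is at (115,290), the lid at (460,264), the tape at (230,413) and the brush at (350,330). There are three scriber candidates in the side view: one upright in the stand at (288,308), and two small ones lying down at (294,381) and (320,343). The upright one fits because it is the largest and is in the stand. I'll confirm that in one enlarged crop.

Run:
```python
import cv2,numpy as np
a=cv2.imread("pics/scene0.png")[160:320,195:395]; b=cv2.imread("pics/side0.png")[215:395,245:450]
a=cv2.resize(a,(800,640))[:, :]; 
a=cv2.resize(cv2.imread("pics/scene0.png")[155:320,195:395],None,fx=2,fy=2,interpolation=2)
b=cv2.resize(cv2.imread("pics/side0.png")[270:400,245:345],None,fx=4,fy=4,interpolation=2)
o=np.zeros((520,800,3),np.uint8); o[:330,:400]=a; o[:520,400:]=b
cv2.imwrite("pics/crop1.png",o)
```

```text
(no output)
```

View pics/crop1.png

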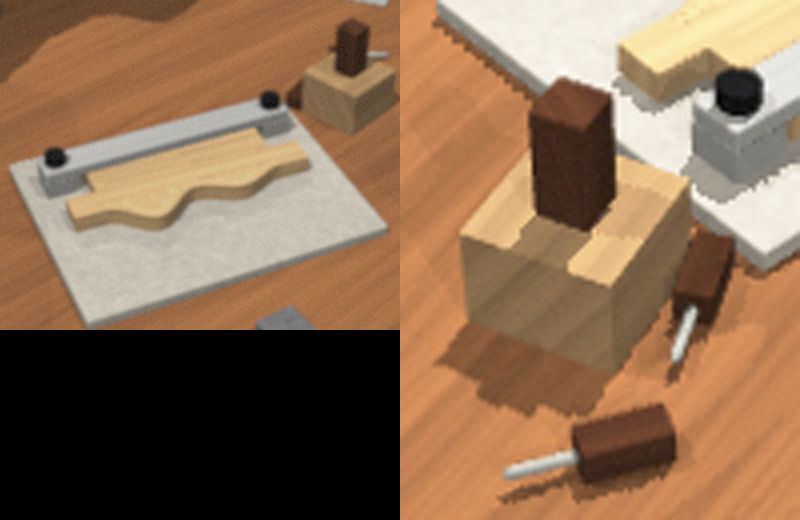

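The crop confirms it. The upright scriber in the stand, with its handle top near side (288,295), is clearly the largest; the other two are lying down and smaller. Next I'll turn the corners and knobs into world points.

Run:
```python
from h import *
S=cam("side");C=cam("scene")
f=lambda c,l,z:[onz(c,p,z)[:2].round(1).tolist() for p in l]
ht=f(S,[(285.75,289.25),(298.25,294.25),(290.75,300.75),(278.25,296.25)],106);print("handle top",ht,np.mean(ht,0))
st=f(S,[(260.5,328.75),(297.5,341.25),(317.5,315)],50);print("stand",st,(np.array(st[0])+st[2])/2)
print("boardS",f(S,[(257,271),(362,220),(445,265),(333,327)],12))
print("boardC",f(C,[(200,238.5),(239,313),(387,267)],12))
print("knobS",f(S,[(416,242),(330,292)],54)); print("knobC",f(C,[(222.5,232.5),(330,205)],54))
print("handletopC",f(C,[(371,168)],106))
print("jarC",f(C,[(111,270)],85))
```

```text
handle top [[491.1, 257.5], [467.0, 256.9], [468.0, 276.2], [491.0, 278.0]] [479.275 267.15 ]
stand [[508.5, 307.4], [441.7, 298.3], [448.6, 229.9]] [478.55 268.65]
boardS [[640.6, 152.7], [558.4, -117.4], [338.3, -62.2], [432.5, 206.4]]
boardC [[349.3, -73.2], [569.3, -132.5], [651.7, 148.9]]
knobS [[398.5, -47.0], [460.2, 172.4]]
knobC [[410.0, -55.0], [475.4, 161.7]]
handletopC [[485.9, 264.4]]
jarC [[407.5, -278.8]]
```

>>> arm_command:
  increments: "-0.03 0.037 0 0 0 0;-0.06 0.074 0 0 0 0;-0.09 0.111 0 0 0 0;-0.12 0.148 0 0 0 0;-0.15 0.185 0 0 0 0"

```text
clock: 0.65
eef_pos: [266.3, -379.4, 222.3]
tcp_rot: [180.0, -0.0, -163.9]
force: [1.4, 0.2, -0.5]
finger_gap: 87.0
gripper_force: 0.0
```

>>> arm_command:
  increments: "-0.03 0.037 0 0 0 0;-0.06 0.074 0 0 0 0;-0.09 0.111 0 0 0 0;-0.12 0.148 0 0 0 0;-0.15 0.185 0 0 0 0"

```text
clock: 1.15
eef_pos: [359.1, -160.0, 222.7]
tcp_rot: [-180.0, 0.0, -163.9]
force: [0.9, -0.5, -0.0]
finger_gap: 86.8
gripper_force: 0.0
```

>>> arm_command:
  increments: "-0.03 0.037 0 0 0 0;-0.06 0.074 0 0 0 0;-0.09 0.111 0 0 0 0;-0.12 0.148 0 0 0 0;-0.15 0.185 0 0 0 0"

```text
clock: 1.65
eef_pos: [451.9, 59.5, 222.6]
tcp_rot: [180.0, 0.0, -163.9]
force: [0.9, -1.1, -0.3]
finger_gap: 87.2
gripper_force: 0.0
```

>>> arm_command:
  increments: "-0.03 0.037 0 0 0 0;-0.04 0.042 0 0 0 0;-0.04 0.042 0 0 0 0;-0.04 0.042 0 0 0 0"

```text
clock: 2.05
eef_pos: [477.9, 108.2, 222.1]
tcp_rot: [-180.0, -0.1, -163.9]
force: [-1.1, 0.5, 0.0]
finger_gap: 87.1
gripper_force: 0.0
```

Run:
```python
from h import *
import pickle
c=cam("wrist"); i=env.grab_frame("wrist"); save(i,"wrist1.png"); pickle.dump(c,open("w1.pkl","wb")); print(env.state()["eef_pos"],env.state()["tcp_rot"],env.state()["clock"],c[2][:3,3])
```

```text
[477.74750435 107.81086792 222.30159825] [-1.79995111e+02 -6.94486263e-02 -1.63972620e+02] 2.1 [410.17491868  89.87025356 385.26170083]
```

View pics/wrist1.png

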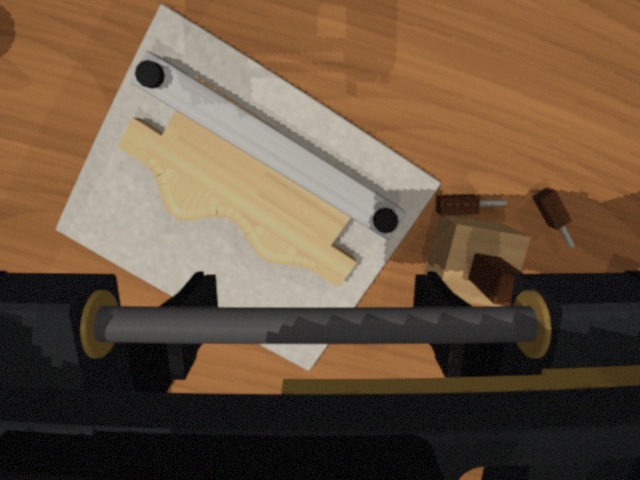

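The wrist view shows the whole template edge, with the tall hill at about (190,215) and the low hill at about (275,255). The knobs are at (150,73) and (385,220), and the handle top is near (493,278), partly behind the gripper. Jig y points along roughly 75°, so its yaw is about -16°. Next I'll measure the jig pose and the edge.

Run:
```python
from h import *
import pickle
from scipy.optimize import least_squares
c=pickle.load(open("w1.pkl","rb")); i=cv2.cvtColor(cv2.imread("pics/wrist1.png"),cv2.COLOR_BGR2HSV)
dark=(i[...,2]<55).astype(np.uint8)
def knob(x,y):
    m=np.zeros_like(dark); m[y-25:y+25,x-25:x+25]=dark[y-25:y+25,x-25:x+25]
    n,l,s,ce=cv2.connectedComponentsWithStats(m); k=1+np.argmax(s[1:,4]); print("knob",s[k],ce[k]); return ce[k]
kk=[onz(c,knob(*p),50)[:2] for p in((150,73),(385,220))]; print(kk)
d=kk[1]-kk[0]; print("sep",np.linalg.norm(d),"yaw",np.degrees(np.arctan2(-d[0],d[1])))
bc=[onz(c,p,12)[:2] for p in((162,4),(439,184),(310,370),(57,230))]
print("corners",np.round(bc,1).tolist(),"sides",[np.linalg.norm(bc[a]-bc[(a+1)%4]).round(1) for a in range(4)])
b=bc; ctr=np.mean(bc,0); v=(b[1]-b[0]+b[2]-b[3])/2; u=(b[2]-b[1]+b[3]-b[0])/2
yaw=(np.arctan2(-v[0],v[1])+np.arctan2(u[1],u[0]))/2; print("ctr",ctr,"yaws",np.degrees([np.arctan2(-v[0],v[1]),np.arctan2(u[1],u[0])]))
Rz=lambda t:np.array([[np.cos(t),-np.sin(t)],[np.sin(t),np.cos(t)]])
org=ctr-Rz(yaw)@[20,0]; print("board org",org)   # compare jig origin along knobs
km=(kk[0]+kk[1])/2; print("knob mid in board-org frame",Rz(yaw).T@(km-org))
# wood template mask
m=cv2.inRange(i,(12,70,100),(28,200,255)); 
poly=np.array([(162,4),(439,184),(310,370),(57,230)]); pm=np.zeros_like(m); cv2.fillConvexPoly(pm,poly,255); m&=pm
m[265:]&=0 if False else 255
n,l,s,ce=cv2.connectedComponentsWithStats(m); k=1+np.argmax(s[1:,4]); m=(l==k).astype(np.uint8)*255; print(s[k])
o=cv2.cvtColor(i,cv2.COLOR_HSV2BGR); ct=max(cv2.findContours(m,0,1)[0],key=len)
cv2.drawContours(o,[ct],-1,(0,0,255),1)
cv2.imwrite("pics/mask1.png",cv2.resize(o[90:300,100:370],None,fx=2.8,fy=2.8))
np.savez("jig.npz",org=org,yaw=yaw,ct=ct[:,0])
```

```text
knob [136  61  28  27 585] [149.77435897  73.93333333]
knob [373 208  25  25 476] [385.15336134 219.81512605]
[array([402.25805447, -52.28100881]), array([464.72252132, 168.25917093])]
sep 229.2155764800162 yaw -15.813922862101952
corners [[340.8, -70.0], [423.5, 215.5], [650.6, 152.8], [571.1, -134.2]] sides [np.float64(297.2), np.float64(235.5), np.float64(297.8), np.float64(239.1)]
ctr [496.5164511   40.99432777] yaws [-15.81333606 -15.50984366]
board org [477.25899237  46.39342802]
knob mid in board-org frame [-45.27400565  -0.65044068]
[  118   111   239   175 17215]
```

View pics/mask1.png

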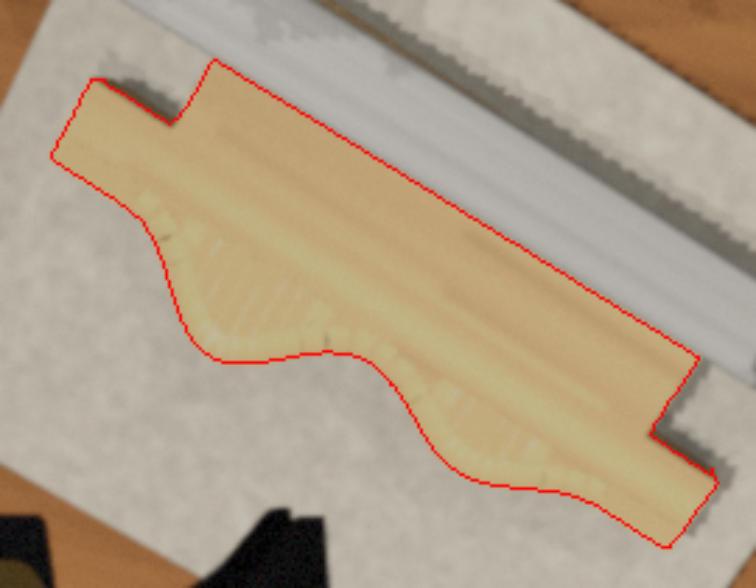

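The red contour follows the template's top face cleanly, wavy edge included. I'll fit the template's offset and turn to those edge points.

Run:
```python
from h import *
import pickle
from scipy.optimize import least_squares
c=pickle.load(open("w1.pkl","rb")); z=np.load("jig.npz"); org,ct=z["org"],z["ct"]; yaw=np.radians(-15.75)
Rz=lambda t:np.array([[np.cos(t),-np.sin(t)],[np.sin(t),np.cos(t)]])
org=org+Rz(yaw)@[-.2,-.4]
W=np.array([onz(c,p,30)[:2] for p in ct]); J=(W-org)@Rz(yaw)
print("extent",J.min(0),J.max(0))
def edge(y):
    e=np.full_like(y,30.)
    for h,yc in((28,-45),(16,45)): e+=np.where(abs(y-yc)<45,h*(1+np.cos(2*np.pi*(y-yc)/90))/2,0)
    return e
E=J[(J[:,0]>18)&(abs(J[:,1])<112)]
f=lambda p:(lambda q:q[:,0]-edge(q[:,1]))((E-[p[0],p[2]])@Rz(p[1]))
for free in (0,1):
    g=(lambda p:f([p[0],p[1],0])) if not free else f
    r=least_squares(g,[0,0,0][:2+free],loss='soft_l1'); print(r.x,np.degrees(r.x[1]),"rms",np.sqrt(np.mean(g(r.x)**2)))
np.savez("fit.npz",org=org,yaw=yaw,p=r.x)
```

```text
extent [ -28.28939697 -121.41375003] [ 57.26674882 119.58398704]
[ 0.70514115 -0.03505363] -2.0084251013955376 rms 0.501562353152808
[ 0.68683825 -0.03479139 -0.66268998] -1.9933995550222372 rms 0.3483458974732996
```

>>> arm_command:
  increments: "-0.03 0.036 0 0 0 0;-0.06 0.072 0 0 0 0;-0.09 0.108 0 0 0 0;-0.115 0.14 0 0 0 0;-0.115 0.14 0 0 0 0"

```text
clock: 2.6
eef_pos: [551.5, 277.5, 221.6]
tcp_rot: [180.0, 0.0, -163.8]
force: [-0.3, -0.4, -0.2]
finger_gap: 87.4
gripper_force: 0.0
```

Run:
```python
from h import *
import pickle
c=cam("wrist"); i=env.grab_frame("wrist"); save(i,"wrist2.png"); pickle.dump(c,open("w2.pkl","wb")); print(env.state()["eef_pos"],env.state()["tcp_rot"])
p=proj(c,[480,267,106]).astype(int); print(p)
x,y=max(p[0]-100,0),max(p[1]-75,0)
print(x,y); save(cv2.resize(i[y:y+150,x:x+200],None,fx=4,fy=4,interpolation=cv2.INTER_CUBIC),"w2c.png")
```

```text
[550.39331042 275.45163116 221.72962251] [-1.79975971e+02 -7.79776895e-02 -1.63899462e+02]
[328 129]
228 54
```

View pics/w2c.png

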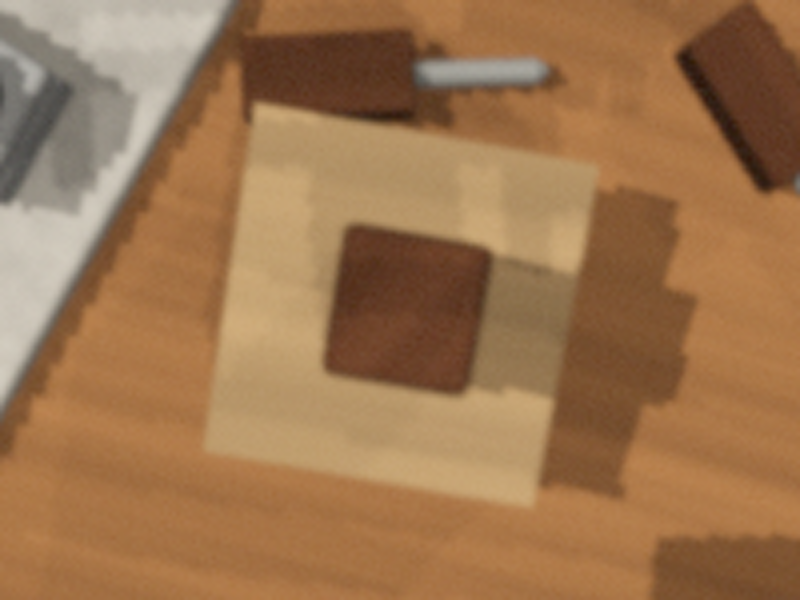

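The crop looks straight down on the stand, with the handle top square at crop corners (348,225), (491,246), (468,394), (325,371). It stands free inside the stand's square at (256,103), (598,165), (535,507), (205,450). One small scriber lies touching close to the stand's robot-side face.

Run:
```python
from h import *
import pickle
c=pickle.load(open("w2.pkl","rb"))
for n,l,z in(("handle",[(348,225),(491,246),(468,394),(325,371)],106),("stand",[(256,103),(598,165),(535,507),(205,450)],50),("smalltop",[(245,40),(412,32),(415,115)],20)):
    q=np.array([onz(c,(228+(u-1.5)/4,54+(v-1.5)/4),z)[:2] for u,v in l]); 
    e=np.roll(q,-1,0)-q
    print(n,q.round(1).tolist(),"ctr",q.mean(0),"len",np.linalg.norm(e,axis=1),"ang",np.degrees(np.arctan2(e[:,1],e[:,0])))
```

```text
handle [[470.4, 254.3], [466.9, 278.6], [491.6, 282.1], [494.8, 257.3]] ctr [480.90889501 268.07943074] len [24.46220936 25.01909861 24.99892308 24.60866413] ang [  98.19763647    8.1402308   -82.75758332 -173.10236754]
stand [[450.1, 229.2], [442.2, 298.5], [511.7, 307.3], [519.6, 237.3]] ctr [480.91445071 268.07917874] len [69.79027701 70.04897836 70.40718212 70.01514706] ang [  96.46070285    7.1781868   -83.56275253 -173.32631442]
smalltop [[435.1, 220.7], [423.5, 254.9], [439.9, 260.5]] ctr [432.84768949 245.39277792] len [36.12770464 17.23605504 40.04175265] ang [108.73361072  18.7818857  -96.7626322 ]
```

Handle and stand agree on the centre (480.9, 268.1) and on a yaw of about 7.2°, with sides of 25 and 70 mm as given. I'll move above it and turn +81° about world z, so the jaws later close along the jig's x.

>>> arm_command:
  increments: "0.014 0.0025 0 0 0 -0.14;0.028 0.005 0 0 0 -0.28;0.042 0.0075 0 0 0 -0.42;0.056 0.01 0 0 0 -0.56;0.0688 0.0123 0 0 0 -0.7"

```text
clock: 3.15
eef_pos: [479.6, 265.4, 223.1]
tcp_rot: [180.0, -0.0, -123.6]
force: [-0.7, -0.2, 0.2]
finger_gap: 87.1
gripper_force: 0.0
```

>>> arm_command:
  increments: "0 0 0 0 0 -0.143;0 0 0 0 0 -0.286;0 0 0 0 0 -0.429;0 0 0 0 0 -0.572;0 0 0 0 0 -0.715"

```text
clock: 3.65
eef_pos: [480.2, 265.5, 223.2]
tcp_rot: [180.0, 0.0, -82.6]
force: [0.4, -0.5, -0.1]
finger_gap: 87.0
gripper_force: 0.0
```

>>> arm_command:
  increments: "0 0 0.02 0 0 0;0 0 0.04 0 0 0;0 0 0.06 0 0 0;0 0 0.08 0 0 0;0 0 0.08 0 0 0"

```text
clock: 4.15
eef_pos: [478.7, 264.5, 140.5]
tcp_rot: [179.7, -0.2, -83.0]
force: [-0.5, -0.3, 1.4]
finger_gap: 87.3
gripper_force: 0.0
```

Run:
```python
from h import *
s=env.state(); print(s["eef_pos"],s["tcp_rot"],s["qpos"],s["force"],s["clock"])
```

```text
[478.73826447 264.52175136 140.4790027 ] [179.68908398  -0.18375686 -82.99793956] [ 45.87927724  18.98552665 -16.97460745  -0.06407242 -54.39726377
 -38.84025238] [-0.48673214 -0.32582464  1.41476853] 4.15
```

The measured pose is about 2–3.5 mm off the target, so I'll correct it while going down.

>>> arm_command:
  increments: "-0.0033 -0.0026 0 0 0 0;-0.0033 -0.0026 0 0 0 0;-0.0033 -0.0026 0 0 0 0"

```text
clock: 4.45
eef_pos: [483.5, 271.9, 143.9]
tcp_rot: [-179.9, 0.1, -82.8]
force: [-0.8, -0.2, -0.5]
finger_gap: 87.1
gripper_force: 0.0
```

Run:
```python
from h import *
s=env.state(); print(s["eef_pos"],s["tcp_rot"],s["joint_vel"].round(1),s["force"],s["clock"])
c=cam("wrist"); i=env.grab_frame("wrist"); save(i,"wrist3.png")
s=env.state(); print(s["eef_pos"],s["tcp_rot"])
print(proj(c,[480.9,268.1,106]))
```

```text
[483.54010216 271.89383635 143.92859193] [-1.79880965e+02  8.19946884e-02 -8.28483455e+01] [ 0.2  0.2 -0.4 -0.1  0.1 -0. ] [-0.83496558 -0.17103325 -0.50220792] 4.45
[483.35112581 271.87423948 143.66594678] [-1.79905655e+02  7.03329002e-02 -8.28417900e+01]
[320.2476235 258.2049139]
```

The offset was only transient lag, and the settled pose matches the command, so I'll undo that correction and descend.

>>> arm_command:
  increments: "0.0035 0.0027 0 0 0 0;0.0035 0.0027 0.01 0 0 0;0.0035 0.0027 0.02 0 0 0;0.0035 0.0027 0.02 0 0 0;0.0035 0.0027 0.02 0 0 0"

```text
clock: 5.0
eef_pos: [480.5, 267.7, 121.8]
tcp_rot: [179.9, -0.1, -82.8]
force: [-0.7, -0.2, -0.0]
finger_gap: 87.2
gripper_force: 0.0
```

Run:
```python
from h import *
for k in range(1):
    i=env.grab_frame("wrist"); s=env.state(); print(s["eef_pos"],s["tcp_rot"])
save(i[120:440,120:520],"w4.png")
```

```text
[480.77099375 267.86488289 122.26205688] [ 1.79982967e+02 -2.90318887e-02 -8.28243965e+01]
```

View pics/w4.png

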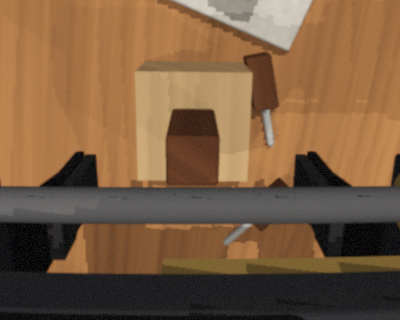

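The view shows the handle (crop (192,150)) midway between the open fingers (crop x 95 and 297) and square to them. The stand is clear below. I'll descend 63 mm and grip.

>>> arm_command:
  increments: "0 0 0.02 0 0 0;0 0 0.04 0 0 0;0 0 0.055 0 0 0;0 0 0.0625 0 0 0;0 0 0.0625 0 0 0"

```text
clock: 5.55
eef_pos: [480.4, 267.6, 59.3]
tcp_rot: [179.9, -0.1, -82.8]
force: [-0.5, 0.2, 0.2]
finger_gap: 87.3
gripper_force: 0.0
```

>>> arm_command:
  increments: "0 0 0 0 0 0;0 0 0 0 0 0;0 0 0 0 0 0;0 0 0 0 0 0;0 0 0 0 0 0"
  gripper: 1

```text
clock: 6.05
eef_pos: [480.8, 267.9, 60.4]
tcp_rot: [-180.0, 0.0, -82.8]
force: [0.2, -0.4, 0.3]
finger_gap: 54.9
gripper_force: 0.0
```

>>> arm_command:
  increments: "0 0 0 0 0 0;0 0 0 0 0 0;0 0 0 0 0 0;0 0 0 0 0 0;0 0 0 0 0 0"

```text
clock: 6.55
eef_pos: [480.8, 267.9, 60.1]
tcp_rot: [-180.0, 0.0, -82.8]
force: [0.8, -1.3, -0.4]
finger_gap: 26.0
gripper_force: 30.0
```

Gripped, with a gap of 26 mm and a force of 30 N. I'll compute the trace path for the shaft axis (edge + 4 mm radius) in the jig axes, and the transfer move.

```bash
cat > path.py <<'E'
from h import *
z=np.load("fit.npz"); org,yaw,p=z["org"],float(z["yaw"]),z["p"]
Rz=lambda t:np.array([[np.cos(t),-np.sin(t)],[np.sin(t),np.cos(t)]])
def edge(y):
    e=np.full_like(y,30.)
    for h,yc in((28,-45),(16,45)): e+=np.where(abs(y-yc)<45,h*(1+np.cos(2*np.pi*(y-yc)/90))/2,0)
    return e
def path(off,jy):  # axis path at normal offset off, jig frame, x at given jig y
    t=np.linspace(-119,119,4000); x=edge(t); g=np.gradient(x,t); n=np.c_[np.ones_like(g),-g]/np.sqrt(1+g*g)[:,None]
    q=(np.c_[x,t]+off*n)@Rz(p[1]).T+[p[0],p[2]]
    return np.interp(jy,q[:,1],q[:,0])
def toJ(w): return (np.asarray(w)[:2]-org)@Rz(yaw)
def toW(j): return Rz(yaw)@np.asarray(j)+org
E
python3 - <<'E'
from path import *
print(org,np.degrees(yaw))
g=[480.8,267.9]; print("grasp in jig",toJ(g))
print("start world",toW([55,-102]))
y=np.arange(-105,106,6.); print(np.c_[y,path(4,y)].round(1).tolist())
d=toW([55,-102])-g; t=np.radians(-82.82); print("tool delta",d@[np.cos(t),np.sin(t)],d@[np.sin(t),-np.cos(t)])
E
```

```text
[476.95792515  46.06273402] -15.75
grasp in jig [-56.51778221 214.55133281]
start world [502.20603726 -67.03692484]
[[-105.0, 31.1], [-99.0, 31.3], [-93.0, 31.5], [-87.0, 32.8], [-81.0, 36.8], [-75.0, 42.5], [-69.0, 48.7], [-63.0, 54.3], [-57.0, 58.5], [-51.0, 60.7], [-45.0, 61.0], [-39.0, 59.4], [-33.0, 56.0], [-27.0, 51.3], [-21.0, 45.9], [-15.0, 40.7], [-9.0, 36.6], [-3.0, 34.7], [3.0, 35.4], [9.0, 37.6], [15.0, 40.8], [21.0, 44.4], [27.0, 47.8], [33.0, 50.4], [39.0, 51.9], [45.0, 52.2], [51.0, 51.3], [57.0, 49.4], [63.0, 46.7], [69.0, 43.7], [75.0, 40.8], [81.0, 38.7], [87.0, 37.8], [93.0, 38.0], [99.0, 38.2], [105.0, 38.4]]
tool delta 334.98595475214756 20.6245526657107
```

>>> arm_command:
  increments: "0 0 -0.01 0 0 0;0 0 -0.03 0 0 0;0 0 -0.05 0 0 0;0 0 -0.07 0 0 0;0 0 -0.08 0 0 0"

```text
clock: 7.05
eef_pos: [481.4, 268.4, 142.4]
tcp_rot: [-179.8, 0.1, -82.8]
force: [0.6, 0.4, -0.3]
finger_gap: 25.5
gripper_force: 30.0
```

>>> arm_command:
  increments: "0.03 0.002 0 0 0 0;0.075 0.005 0 0 0 0;0.12 0.008 0 0 0 0;0.165 0.01 0 0 0 0;0.21 0.013 0 0 0 0"

```text
clock: 7.55
eef_pos: [493.5, 56.2, 140.1]
tcp_rot: [180.0, 0.0, -82.8]
force: [1.2, 0.2, -1.1]
finger_gap: 25.9
gripper_force: 30.0
```

>>> arm_command:
  increments: "0.04 0.0025 0 0 0 0.1;0.08 0.005 0 0 0 0.2;0.11 0.0065 0 0 0 0.3;0.125 0.0076 0 0 0 0.4;0.125 0.0076 0 0 0 0.4"

```text
clock: 8.05
eef_pos: [501.5, -68.9, 139.8]
tcp_rot: [179.9, -0.0, -106.0]
force: [0.0, 0.9, -1.9]
finger_gap: 26.2
gripper_force: 30.0
```

>>> arm_command:
  increments: "0 0 0.01 0 0 0;0 0 0.03 0 0 0;0 0 0.04 0 0 0;0 0 0.05 0 0 0;0 0 0.05 0 0 0"

```text
clock: 8.55
eef_pos: [501.0, -66.7, 88.5]
tcp_rot: [179.8, -0.1, -105.7]
force: [-0.9, 0.7, -0.9]
finger_gap: 26.1
gripper_force: 30.0
```

Run:
```python
from path import *
i=env.grab_frame("side"); C=cam("side"); D=cam("scene"); j=env.grab_frame("scene"); s=env.state(); print(s["eef_pos"],s["tcp_rot"],s["force"],s["clock"],toJ(s["eef_pos"]))
e=s["eef_pos"]; t=e-[0,0,54]
print("exp tip side",proj(C,t),"scene",proj(D,t))
u,v=proj(C,t).astype(int); a,b=proj(D,t).astype(int)
k=lambda im,u,v:cv2.resize(im[v-60:v+40,u-60:u+60],(480,400),interpolation=cv2.INTER_CUBIC)
save(np.hstack([k(i,u,v)[:,:400],k(j,a,b)[:,:400]]),"tip5.png")
```

```text
[502.2973265  -66.795473    90.08239176] [-1.79995038e+02 -1.32476128e-02 -1.05692412e+02] [-1.09875722 -0.08735097 -1.4181003 ] 8.65 [  55.02232201 -101.74283382]
exp tip side [373.87923356 229.16758939] scene [246.30359913 266.62531678]
```

View pics/tip5.png

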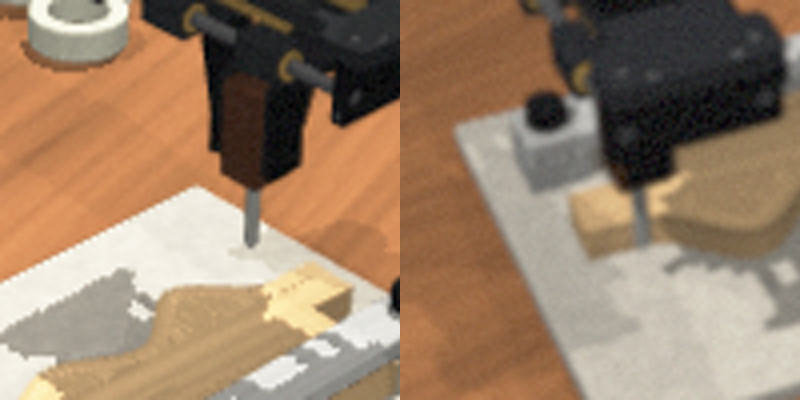

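Both views show the scriber upright in the grip, with its tip at the predicted pixels, off the edge at the tall-hill end. I'll lower it and feel towards the edge.

>>> arm_command:
  increments: "0 0 0.008 0 0 0;0 0 0.0155 0 0 0;0 0 0.0185 0 0 0;0 0.01 0.0185 0 0 0;0 0.016 0.0185 0 0 0"

```text
clock: 9.15
eef_pos: [485.4, -62.7, 71.3]
tcp_rot: [179.9, -0.0, -105.8]
force: [-0.1, 0.3, -1.8]
finger_gap: 25.8
gripper_force: 30.0
```

>>> arm_command:
  increments: "0 0.002 0 0 0 0;0 0.004 0 0 0 0;0 0.006 0 0 0 0;0 0.006 0 0 0 0"

```text
clock: 9.55
eef_pos: [480.8, -61.1, 71.7]
tcp_rot: [-180.0, 0.0, -105.8]
force: [-0.0, 0.2, -0.3]
finger_gap: 25.9
gripper_force: 30.0
```

>>> arm_command:
  increments: "0 0.0005 0 0 0 0;0 0.001 0 0 0 0;0 0.001 0 0 0 0"

```text
clock: 9.85
eef_pos: [480.4, -60.9, 71.7]
tcp_rot: [-179.9, 0.0, -105.7]
force: [0.4, -0.9, -1.0]
finger_gap: 25.8
gripper_force: 30.0
```

>>> arm_command:
  increments: "0 0.0005 0 0 0 0;0 0.001 0 0 0 0;0 0.001 0 0 0 0"

```text
clock: 10.15
eef_pos: [480.2, -60.6, 71.8]
tcp_rot: [-179.9, 0.0, -105.7]
force: [3.5, -3.3, -3.3]
finger_gap: 25.8
gripper_force: 30.0
```

Contact: about 4.3 N along jig x, with the commanded x at 31.0. That is the model edge less 0.2 mm. I'll tabulate the commanded path at that offset.

Run:
```python
from path import *
y=np.arange(-102,103,2.); x=path(3.8,y)
print(" ".join(f"{a:.0f}:{b:.1f}" for a,b in zip(y,x)))
```

```text
-102:31.0 -100:31.0 -98:31.1 -96:31.2 -94:31.3 -92:31.3 -90:31.5 -88:32.1 -86:33.0 -84:34.2 -82:35.7 -80:37.4 -78:39.2 -76:41.2 -74:43.3 -72:45.4 -70:47.4 -68:49.5 -66:51.4 -64:53.2 -62:54.9 -60:56.4 -58:57.7 -56:58.7 -54:59.6 -52:60.3 -50:60.7 -48:60.9 -46:60.9 -44:60.6 -42:60.2 -40:59.5 -38:58.7 -36:57.7 -34:56.4 -32:55.1 -30:53.5 -28:51.9 -26:50.2 -24:48.4 -22:46.6 -20:44.8 -18:43.0 -16:41.3 -14:39.7 -12:38.2 -10:36.9 -8:35.9 -6:35.1 -4:34.6 -2:34.5 0:34.6 2:34.9 4:35.4 6:36.1 8:36.9 10:37.8 12:38.9 14:40.0 16:41.2 18:42.4 20:43.6 22:44.8 24:45.9 26:47.0 28:48.0 30:49.0 32:49.8 34:50.5 36:51.1 38:51.5 40:51.8 42:52.0 44:52.0 46:51.9 48:51.7 50:51.4 52:50.9 54:50.3 56:49.6 58:48.8 60:47.9 62:47.0 64:46.0 66:45.0 68:44.0 70:43.0 72:42.0 74:41.0 76:40.2 78:39.4 80:38.7 82:38.2 84:37.8 86:37.6 88:37.6 90:37.7 92:37.7 94:37.8 96:37.9 98:37.9 100:38.0 102:38.1
```

>>> arm_command:
  increments: "-0.002 0 0 0 0 0;-0.004 -0.0001 0 0 0 0;-0.006 -0.0002 0 0 0 0;-0.008 -0.0003 0 0 0 0;-0.01 -0.0004 0 0 0 0"

```text
clock: 10.65
eef_pos: [483.1, -51.4, 72.1]
tcp_rot: [-179.9, -0.0, -105.7]
force: [3.4, -4.3, -0.4]
finger_gap: 25.8
gripper_force: 30.0
```

>>> arm_command:
  increments: "-0.0012 -0.0001 0 0 0 0;-0.0024 -0.0003 0 0 0 0;-0.0036 -0.0006 0 0 0 0;-0.0048 -0.0011 0 0 0 0;-0.006 -0.0017 0 0 0 0"

```text
clock: 11.15
eef_pos: [485.7, -46.6, 72.0]
tcp_rot: [-180.0, -0.1, -105.7]
force: [2.6, -6.5, 0.4]
finger_gap: 25.6
gripper_force: 30.0
```

Run:
```python
from path import *
s=env.state(); print(toJ(s["eef_pos"]),s["force"][:2]@Rz(yaw))
```

```text
[ 33.59891983 -86.77747153] [ 4.26587993 -5.60150671]
```

>>> arm_command:
  increments: "-0.0012 -0.001 0 0 0 0;-0.0024 -0.0018 0 0 0 0;-0.0036 -0.0028 0 0 0 0;-0.0048 -0.0038 0 0 0 0;-0.006 -0.0048 0 0 0 0"

```text
clock: 11.65
eef_pos: [490.3, -42.5, 71.5]
tcp_rot: [179.8, -0.2, -105.8]
force: [0.3, -5.5, -0.5]
finger_gap: 25.6
gripper_force: 30.0
```

Run:
```python
from path import *
s=env.state(); print(toJ(s["eef_pos"]),s["force"][:2]@Rz(yaw))
```

```text
[ 36.88883601 -81.60802537] [ 1.80298956 -5.16799265]
```

>>> arm_command:
  increments: "-0.0012 -0.0011 0 0 0 0;-0.0024 -0.0022 0 0 0 0;-0.0036 -0.0034 0 0 0 0;-0.0048 -0.0046 0 0 0 0;-0.006 -0.0059 0 0 0 0"

```text
clock: 12.15
eef_pos: [496.5, -38.6, 71.1]
tcp_rot: [179.7, -0.2, -105.8]
force: [-0.2, -5.2, -1.1]
finger_gap: 25.9
gripper_force: 30.0
```

Run:
```python
from path import *
s=env.state(); print(toJ(s["eef_pos"]),s["force"][:2]@Rz(yaw))
```

```text
[ 41.8159117  -76.16523132] [ 1.16064984 -5.03255846]
```

>>> arm_command:
  increments: "-0.0012 -0.0012 0 0 0 0;-0.0024 -0.0024 0 0 0 0;-0.0036 -0.0036 0 0 0 0;-0.0048 -0.0048 0 0 0 0;-0.006 -0.0061 0 0 0 0"

```text
clock: 12.65
eef_pos: [503.4, -34.8, 70.8]
tcp_rot: [179.6, -0.3, -105.8]
force: [-1.0, -6.5, -1.0]
finger_gap: 25.8
gripper_force: 30.0
```

Run:
```python
from path import *
s=env.state(); print(toJ(s["eef_pos"]),s["force"][:2]@Rz(yaw))
```

```text
[ 47.38563873 -70.67910781] [ 0.76563036 -6.51241863]
```

>>> arm_command:
  increments: "-0.0012 -0.0012 0 0 0 0;-0.0024 -0.0024 0 0 0 0;-0.0036 -0.0034 0 0 0 0;-0.0048 -0.0045 0 0 0 0;-0.006 -0.0055 0 0 0 0"

```text
clock: 13.15
eef_pos: [510.3, -30.8, 70.8]
tcp_rot: [179.6, -0.3, -105.8]
force: [-0.1, -7.7, -0.9]
finger_gap: 25.8
gripper_force: 30.0
```

Run:
```python
from path import *
s=env.state(); print(toJ(s["eef_pos"]),s["force"][:2]@Rz(yaw))
```

```text
[ 52.94216082 -64.95804754] [ 1.96389959 -7.39904183]
```

>>> arm_command:
  increments: "-0.0012 -0.001 0 0 0 0;-0.0024 -0.0019 0 0 0 0;-0.0036 -0.0027 0 0 0 0;-0.0048 -0.0034 0 0 0 0;-0.006 -0.004 0 0 0 0"

```text
clock: 13.65
eef_pos: [516.5, -26.3, 71.0]
tcp_rot: [179.7, -0.3, -105.7]
force: [1.7, -10.8, -1.4]
finger_gap: 26.0
gripper_force: 30.0
```

Run:
```python
from path import *
s=env.state(); print(toJ(s["eef_pos"]),s["force"][:2]@Rz(yaw))
```

```text
[ 57.64951461 -58.90895387] [ 4.51138118 -9.90731874]
```

Force is building to about 11 N, so I'll ease out 1 mm.

>>> arm_command:
  increments: "0 -0.0006 0 0 0 0;0 -0.0012 0 0 0 0"

```text
clock: 13.85
eef_pos: [518.4, -25.3, 71.1]
tcp_rot: [179.8, -0.1, -105.8]
force: [0.1, -0.9, -0.5]
finger_gap: 25.9
gripper_force: 30.0
```

Run:
```python
from path import *
s=env.state(); print(toJ(s["eef_pos"]),s["force"],s["force"][:2]@Rz(yaw),s["torque"])
```

```text
[ 59.21695408 -57.42427636] [ 0.10908375 -0.89587046 -0.53736241] [ 0.3481637  -0.83262547] [-0.23446475 -0.04535981 -0.01601109]
```

>>> arm_command:
  increments: "-0.0012 0 0 0 0 0;-0.0024 -0.0005 0 0 0 0;-0.0036 -0.0009 0 0 0 0;-0.0048 -0.0012 0 0 0 0;-0.006 -0.0014 0 0 0 0"

```text
clock: 14.35
eef_pos: [523.1, -18.5, 71.6]
tcp_rot: [-180.0, 0.0, -105.7]
force: [1.1, -0.6, -1.4]
finger_gap: 25.8
gripper_force: 30.0
```

Run:
```python
from path import *
s=env.state(); print(toJ(s["eef_pos"]),s["force"],s["force"][:2]@Rz(yaw),s["torque"])
```

```text
[ 61.93692479 -49.60026766] [ 1.1323699  -0.64261414 -1.41921388] [ 1.26428681 -0.31111634] [-0.16736149 -0.08660916  0.03065504]
```

>>> arm_command:
  increments: "-0.0012 0.0003 0 0 0 0;-0.0024 0.0004 0 0 0 0;-0.0036 0.0005 0 0 0 0;-0.0048 0.0006 0 0 0 0;-0.006 0.0008 0 0 0 0"

```text
clock: 14.85
eef_pos: [524.5, -12.9, 71.9]
tcp_rot: [-179.9, 0.0, -105.7]
force: [2.7, -2.4, -0.8]
finger_gap: 25.8
gripper_force: 30.0
```

Run:
```python
from path import *
s=env.state(); print(toJ(s["eef_pos"]),s["force"],s["force"][:2]@Rz(yaw),s["torque"])
```

```text
[ 61.79162033 -43.88181852] [ 2.73139616 -2.40998643 -0.78995912] [ 3.28301434 -1.57809266] [-0.9267118  -0.98781843  0.03196838]
```

>>> arm_command:
  increments: "-0.0012 0.0003 0 0 0 0;-0.0024 0.0006 0 0 0 0;-0.0036 0.001 0 0 0 0;-0.0048 0.0015 0 0 0 0;-0.006 0.002 0 0 0 0"

```text
clock: 15.35
eef_pos: [524.2, -6.4, 71.8]
tcp_rot: [-179.9, 0.0, -105.7]
force: [3.0, -2.0, -0.6]
finger_gap: 25.3
gripper_force: 30.0
```

Run:
```python
from path import *
s=env.state(); print(toJ(s["eef_pos"]),s["force"],s["force"][:2]@Rz(yaw),s["torque"])
```

```text
[ 59.72740859 -37.694528  ] [ 2.98609349 -2.04956835 -0.58379443] [ 3.43031707 -1.16207123] [-0.81175278 -1.48948514 -0.00216461]
```

>>> arm_command:
  increments: "-0.0012 0.0006 0 0 0 0;-0.0024 0.0013 0 0 0 0;-0.0036 0.002 0 0 0 0;-0.0048 0.0028 0 0 0 0;-0.006 0.0037 0 0 0 0"

```text
clock: 15.85
eef_pos: [522.2, 0.5, 71.8]
tcp_rot: [-179.9, 0.1, -105.7]
force: [5.5, -1.1, -1.9]
finger_gap: 25.8
gripper_force: 30.0
```

Run:
```python
from path import *
s=env.state(); print(toJ(s["eef_pos"]),s["force"],s["force"][:2]@Rz(yaw),s["torque"])
```

```text
[ 55.95994537 -31.56834093] [ 5.50744604 -1.05973992 -1.90813897] [5.58832656 0.4749914 ] [-0.47128143 -1.76324867  0.0197824 ]
```

>>> arm_command:
  increments: "-0.0012 0.0008 0 0 0 0;-0.0024 0.0017 0 0 0 0;-0.0036 0.0027 0 0 0 0;-0.0048 0.0037 0 0 0 0;-0.006 0.0047 0 0 0 0"

```text
clock: 16.35
eef_pos: [519.2, 7.6, 71.8]
tcp_rot: [-179.9, 0.1, -105.7]
force: [4.9, 0.1, -1.4]
finger_gap: 25.7
gripper_force: 30.0
```

Run:
```python
from path import *
s=env.state(); print(toJ(s["eef_pos"]),s["force"],s["force"][:2]@Rz(yaw),s["torque"])
```

```text
[ 51.1007737  -25.50683759] [ 4.89301115  0.07082308 -1.43691201] [4.69007995 1.39632519] [-0.18051627 -1.69608153  0.01041607]
```

>>> arm_command:
  increments: "-0.0012 0.0011 0 0 0 0;-0.0024 0.0022 0 0 0 0;-0.0036 0.0032 0 0 0 0;-0.0048 0.0043 0 0 0 0;-0.006 0.0054 0 0 0 0"

```text
clock: 16.85
eef_pos: [515.7, 14.9, 71.8]
tcp_rot: [-179.9, 0.1, -105.7]
force: [5.1, -1.3, -0.6]
finger_gap: 26.1
gripper_force: 30.0
```

Run:
```python
from path import *
s=env.state(); print(toJ(s["eef_pos"]),s["force"],s["force"][:2]@Rz(yaw),s["torque"])
```

```text
[ 45.72840208 -19.48174661] [ 5.08827421 -1.32207806 -0.64758245] [5.25610162 0.10872249] [-0.15414577 -1.71297361 -0.00615675]
```

>>> arm_command:
  increments: "-0.0012 0.001 0 0 0 0;-0.0024 0.002 0 0 0 0;-0.0036 0.0031 0 0 0 0;-0.0048 0.0041 0 0 0 0;-0.006 0.005 0 0 0 0"

```text
clock: 17.35
eef_pos: [512.6, 21.9, 71.8]
tcp_rot: [-179.9, 0.1, -105.7]
force: [5.4, -1.0, -1.3]
finger_gap: 26.1
gripper_force: 30.0
```

Run:
```python
from path import *
s=env.state(); print(toJ(s["eef_pos"]),s["force"],s["force"][:2]@Rz(yaw),s["torque"])
```

```text
[ 40.8278918  -13.53899909] [ 5.42723132 -1.0113968  -1.31991912] [5.4980012  0.49974596] [-0.26488146 -1.87530314 -0.00856204]
```

>>> arm_command:
  increments: "-0.0012 0.0008 0 0 0 0;-0.0024 0.0016 0 0 0 0;-0.0036 0.0024 0 0 0 0;-0.0048 0.0031 0 0 0 0;-0.006 0.0036 0 0 0 0"

```text
clock: 17.85
eef_pos: [510.7, 28.4, 71.8]
tcp_rot: [-179.9, 0.0, -105.7]
force: [4.9, -2.3, -0.3]
finger_gap: 25.8
gripper_force: 30.0
```

Run:
```python
from path import *
s=env.state(); print(toJ(s["eef_pos"]),s["force"],s["force"][:2]@Rz(yaw),s["torque"])
```

```text
[37.2789185  -7.84690985] [ 4.89618249 -2.3478427  -0.3227638 ] [ 5.34965595 -0.93067152] [-0.73263009 -1.86811786  0.01317837]
```

>>> arm_command:
  increments: "-0.0012 0.0004 0 0 0 0;-0.0024 0.0008 0 0 0 0;-0.0036 0.0011 0 0 0 0;-0.0048 0.0013 0 0 0 0;-0.006 0.0013 0 0 0 0"

```text
clock: 18.35
eef_pos: [510.7, 33.8, 71.8]
tcp_rot: [-180.0, -0.1, -105.7]
force: [5.3, -4.1, -0.1]
finger_gap: 26.0
gripper_force: 30.0
```

Run:
```python
from path import *
s=env.state(); print(toJ(s["eef_pos"]),s["force"],s["force"][:2]@Rz(yaw),s["torque"])
```

```text
[35.84778402 -2.68089545] [ 5.30560193 -4.11136216 -0.1369387 ] [ 6.22239435 -2.51684707] [-1.70086709 -1.92393859  0.0068703 ]
```

>>> arm_command:
  increments: "-0.0012 -0.0004 0 0 0 0;-0.0024 -0.0006 0 0 0 0;-0.0036 -0.0008 0 0 0 0;-0.0048 -0.0011 0 0 0 0;-0.006 -0.0015 0 0 0 0"

```text
clock: 18.85
eef_pos: [512.3, 38.2, 71.4]
tcp_rot: [179.9, -0.2, -105.7]
force: [4.7, -5.9, -0.2]
finger_gap: 25.5
gripper_force: 30.0
```

Run:
```python
from path import *
s=env.state(); print(toJ(s["eef_pos"]),s["force"],s["force"][:2]@Rz(yaw),s["torque"])
```

```text
[36.18493492  2.03309353] [ 4.72269224 -5.85054276 -0.15885544] [ 6.13345384 -4.34895581] [-2.17079964 -1.47909998  0.04515261]
```

>>> arm_command:
  increments: "-0.0012 -0.0008 0 0 0 0;-0.0024 -0.0013 0 0 0 0;-0.0036 -0.0018 0 0 0 0;-0.0048 -0.0024 0 0 0 0;-0.006 -0.0029 0 0 0 0"

```text
clock: 19.35
eef_pos: [515.2, 42.6, 70.8]
tcp_rot: [179.7, -0.3, -105.8]
force: [2.5, -7.4, -0.0]
finger_gap: 25.9
gripper_force: 30.0
```

Run:
```python
from path import *
s=env.state(); print(toJ(s["eef_pos"]),s["force"],s["force"][:2]@Rz(yaw),s["torque"])
```

```text
[37.75562998  7.08471323] [ 2.51201584 -7.40390751 -0.0443399 ] [ 4.42742279 -6.44406684] [-2.39542543 -0.8862859   0.05493921]
```

>>> arm_command:
  increments: "-0.0012 -0.001 0 0 0 0;-0.0024 -0.0017 0 0 0 0;-0.0036 -0.0024 0 0 0 0;-0.0048 -0.0031 0 0 0 0;-0.006 -0.0038 0 0 0 0"

```text
clock: 19.85
eef_pos: [522.6, 50.0, 71.2]
tcp_rot: [179.9, 0.0, -105.8]
force: [-0.1, 0.4, -1.4]
finger_gap: 25.6
gripper_force: 30.0
```

Run:
```python
from path import *
s=env.state(); print(toJ(s["eef_pos"]),s["force"],s["force"][:2]@Rz(yaw),s["torque"])
```

```text
[42.87003331 16.19940555] [-0.08009994  0.36190326 -1.42563647] [-0.17532779  0.32657332] [0.03528338 0.00326957 0.02745606]
```

Contact was lost there, so I'll press back in before moving on.

>>> arm_command:
  increments: "0 0.0004 0 0 0 0;0 0.0008 0 0 0 0;0 0.0012 0 0 0 0;0 0.0012 0 0 0 0"

```text
clock: 20.25
eef_pos: [522.2, 50.0, 71.7]
tcp_rot: [-180.0, 0.0, -105.8]
force: [0.2, -0.5, -1.4]
finger_gap: 25.9
gripper_force: 30.0
```

Run:
```python
from path import *
s=env.state(); print(toJ(s["eef_pos"]),s["force"],s["force"][:2]@Rz(yaw),s["torque"])
```

```text
[42.47030844 16.06299643] [ 0.24558808 -0.48210105 -1.35746208] [ 0.36722926 -0.39733814] [-0.00835099 -0.16101707  0.00623687]
```

>>> arm_command:
  increments: "0 0.0004 0 0 0 0;0 0.0007 0 0 0 0;0 0.0007 0 0 0 0"

```text
clock: 20.55
eef_pos: [522.0, 50.1, 71.7]
tcp_rot: [-179.9, 0.0, -105.7]
force: [2.3, -1.0, -3.0]
finger_gap: 25.8
gripper_force: 30.0
```

Run:
```python
from path import *
s=env.state(); print(toJ(s["eef_pos"]),s["force"],s["force"][:2]@Rz(yaw),s["torque"])
```

```text
[42.2683329  16.06745575] [ 2.32633508 -1.01355093 -3.04418071] [ 2.5141121  -0.34403596] [-0.38953958 -0.90591302  0.04380512]
```

>>> arm_command:
  increments: "-0.0012 -0.0008 0 0 0 0;-0.0024 -0.0015 0 0 0 0;-0.0036 -0.0023 0 0 0 0;-0.0048 -0.003 0 0 0 0;-0.006 -0.0038 0 0 0 0"

```text
clock: 21.05
eef_pos: [525.5, 53.5, 71.3]
tcp_rot: [179.9, -0.2, -105.8]
force: [0.9, -5.7, -0.2]
finger_gap: 25.6
gripper_force: 30.0
```

Run:
```python
from path import *
s=env.state(); print(toJ(s["eef_pos"]),s["force"],s["force"][:2]@Rz(yaw),s["torque"])
```

```text
[44.72584303 20.32099843] [ 0.94024529 -5.68938267 -0.24820725] [ 2.44927259 -5.22055554] [-1.77263465 -0.23961287  0.0236434 ]
```

>>> arm_command:
  increments: "-0.0012 -0.0008 0 0 0 0;-0.0024 -0.0014 0 0 0 0;-0.0036 -0.0021 0 0 0 0;-0.0048 -0.0027 0 0 0 0;-0.006 -0.0033 0 0 0 0"

```text
clock: 21.55
eef_pos: [530.3, 58.2, 71.2]
tcp_rot: [179.9, -0.2, -105.8]
force: [0.7, -5.4, -0.7]
finger_gap: 26.1
gripper_force: 30.0
```

Run:
```python
from path import *
s=env.state(); print(toJ(s["eef_pos"]),s["force"],s["force"][:2]@Rz(yaw),s["torque"])
```

```text
[48.01207169 26.20087929] [ 0.6912012  -5.36019022 -0.6648752 ] [ 2.12022265 -4.97132318] [-1.98906251 -0.36368861  0.03473908]
```

>>> arm_command:
  increments: "-0.0012 -0.0006 0 0 0 0;-0.0024 -0.0011 0 0 0 0;-0.0036 -0.0016 0 0 0 0;-0.0048 -0.0021 0 0 0 0;-0.006 -0.0025 0 0 0 0"

```text
clock: 22.05
eef_pos: [534.8, 63.5, 71.3]
tcp_rot: [179.9, -0.2, -105.8]
force: [2.3, -4.4, -0.7]
finger_gap: 26.1
gripper_force: 30.0
```

Run:
```python
from path import *
s=env.state(); print(toJ(s["eef_pos"]),s["force"],s["force"][:2]@Rz(yaw),s["torque"])
```

```text
[50.92208156 32.47287577] [ 2.28493307 -4.35136753 -0.68522801] [ 3.38028296 -3.5677732 ] [-1.97939803 -0.57352052  0.07851939]
```

>>> arm_command:
  increments: "-0.0012 -0.0004 0 0 0 0;-0.0024 -0.0007 0 0 0 0;-0.0036 -0.0009 0 0 0 0;-0.0048 -0.0011 0 0 0 0;-0.006 -0.0013 0 0 0 0"

```text
clock: 22.55
eef_pos: [538.6, 69.9, 71.7]
tcp_rot: [-180.0, -0.0, -105.7]
force: [3.1, -4.2, -1.2]
finger_gap: 26.0
gripper_force: 30.0
```

Run:
```python
from path import *
s=env.state(); print(toJ(s["eef_pos"]),s["force"],s["force"][:2]@Rz(yaw),s["torque"])
```

```text
[52.85916599 39.69171837] [ 3.05534117 -4.24553364 -1.17206026] [ 4.09303867 -3.2567929 ] [-1.45009958 -0.90131188  0.02564233]
```

>>> arm_command:
  increments: "-0.0012 -0.0001 0 0 0 0;-0.0024 -0.0002 0 0 0 0;-0.0036 -0.0002 0 0 0 0;-0.0048 -0.0002 0 0 0 0;-0.006 -0.0001 0 0 0 0"

```text
clock: 23.05
eef_pos: [540.5, 76.1, 71.7]
tcp_rot: [-180.0, 0.0, -105.7]
force: [3.7, -3.3, -1.1]
finger_gap: 26.1
gripper_force: 30.0
```

Run:
```python
from path import *
s=env.state(); print(toJ(s["eef_pos"]),s["force"],s["force"][:2]@Rz(yaw),s["torque"])
```

```text
[53.05368718 46.14411365] [ 3.68324213 -3.31105047 -1.14763161] [ 4.4437087  -2.18695696] [-1.18957038 -1.13778581  0.06829122]
```

>>> arm_command:
  increments: "-0.0012 0.0001 0 0 0 0;-0.0024 0.0002 0 0 0 0;-0.0036 0.0004 0 0 0 0;-0.0048 0.0007 0 0 0 0;-0.006 0.001 0 0 0 0"

```text
clock: 23.55
eef_pos: [541.2, 82.1, 71.7]
tcp_rot: [-179.9, 0.0, -105.7]
force: [3.9, -2.3, -1.9]
finger_gap: 25.9
gripper_force: 30.0
```

>>> arm_command:
  increments: "-0.0012 0.0004 0 0 0 0;-0.0024 0.0007 0 0 0 0;-0.0036 0.0012 0 0 0 0;-0.0048 0.0016 0 0 0 0;-0.006 0.0021 0 0 0 0"

```text
clock: 24.05
eef_pos: [540.9, 88.6, 71.8]
tcp_rot: [-179.9, 0.0, -105.7]
force: [4.0, -2.7, -1.8]
finger_gap: 25.5
gripper_force: 30.0
```

Run:
```python
from path import *
s=env.state(); print(toJ(s["eef_pos"]),s["force"],s["force"][:2]@Rz(yaw),s["torque"])
```

```text
[49.96140649 58.25433062] [ 4.03508327 -2.73833717 -1.82954951] [ 4.6268825  -1.54024213] [-0.82350681 -1.56416573 -0.01262518]
```

>>> arm_command:
  increments: "-0.0012 0.0005 0 0 0 0;-0.0024 0.0011 0 0 0 0;-0.0036 0.0016 0 0 0 0;-0.0048 0.0022 0 0 0 0;-0.006 0.0028 0 0 0 0"

```text
clock: 24.55
eef_pos: [539.8, 95.2, 71.7]
tcp_rot: [-179.9, 0.0, -105.7]
force: [5.8, -2.0, -1.3]
finger_gap: 26.0
gripper_force: 30.0
```

>>> arm_command:
  increments: "-0.0012 0.0006 0 0 0 0;-0.0024 0.0012 0 0 0 0;-0.0036 0.0018 0 0 0 0;-0.0048 0.0024 0 0 0 0;-0.006 0.003 0 0 0 0"

```text
clock: 25.05
eef_pos: [538.5, 101.8, 71.8]
tcp_rot: [-179.9, 0.0, -105.7]
force: [6.3, -2.2, -1.2]
finger_gap: 25.8
gripper_force: 30.0
```

Run:
```python
from path import *
s=env.state(); print(toJ(s["eef_pos"]),s["force"],s["force"][:2]@Rz(yaw),s["torque"])
```

```text
[44.14836218 70.3674638 ] [ 6.30834378 -2.20551683 -1.22661664] [ 6.67016498 -0.41037155] [-0.65326622 -1.64344132  0.02719138]
```

>>> arm_command:
  increments: "-0.0012 0.0004 0 0 0 0;-0.0024 0.0009 0 0 0 0;-0.0036 0.0015 0 0 0 0;-0.0048 0.002 0 0 0 0;-0.006 0.0025 0 0 0 0"

```text
clock: 25.55
eef_pos: [537.6, 108.1, 71.7]
tcp_rot: [-180.0, 0.0, -105.7]
force: [4.2, -2.2, -0.7]
finger_gap: 26.1
gripper_force: 30.0
```

>>> arm_command:
  increments: "-0.0012 0.0004 0 0 0 0;-0.0024 0.0007 0 0 0 0;-0.0036 0.0011 0 0 0 0;-0.0048 0.0014 0 0 0 0;-0.006 0.0017 0 0 0 0"

```text
clock: 26.05
eef_pos: [537.3, 113.9, 71.6]
tcp_rot: [-180.0, -0.0, -105.8]
force: [5.1, -3.5, -0.9]
finger_gap: 26.1
gripper_force: 30.0
```

Run:
```python
from path import *
s=env.state(); print(toJ(s["eef_pos"]),s["force"],s["force"][:2]@Rz(yaw),s["torque"])
```

```text
[39.70032526 81.70730076] [ 5.13966367 -3.54048389 -0.90322972] [ 5.90772676 -2.01244464] [-1.06670857 -1.61754177 -0.02821797]
```

>>> arm_command:
  increments: "-0.0012 0.0002 0 0 0 0;-0.0024 0.0004 0 0 0 0;-0.0036 0.0004 0 0 0 0;-0.0048 0.0004 0 0 0 0;-0.006 0.0004 0 0 0 0"

```text
clock: 26.55
eef_pos: [538.1, 119.1, 71.4]
tcp_rot: [179.9, -0.1, -105.8]
force: [5.0, -4.7, -0.5]
finger_gap: 26.0
gripper_force: 30.0
```

>>> arm_command:
  increments: "-0.0012 0 0 0 0 0;-0.0024 -0.0001 0 0 0 0;-0.0036 -0.0001 0 0 0 0;-0.0048 -0.0001 0 0 0 0;-0.006 -0.0002 0 0 0 0"

```text
clock: 27.05
eef_pos: [539.5, 124.4, 71.3]
tcp_rot: [179.9, -0.2, -105.8]
force: [4.2, -5.0, -1.5]
finger_gap: 26.0
gripper_force: 30.0
```

Run:
```python
from path import *
s=env.state(); print(toJ(s["eef_pos"]),s["force"],s["force"][:2]@Rz(yaw),s["torque"])
```

```text
[38.92906705 92.39675125] [ 4.15462534 -4.96997451 -1.52508257] [ 5.34769303 -3.65564462] [-1.89981716 -1.52171816  0.03622832]
```

The trace reached y = 92 under a steady 5 N. I'll back off, lift, and go to above the stand, turning back to the grasp yaw.

>>> arm_command:
  increments: "0 -0.005 0 0 0 0;0 -0.015 0 0 0 0;0 -0.015 -0.03 0 0 0;0 -0.015 -0.06 0 0 0;0 -0.015 -0.07 0 0 0"

```text
clock: 27.55
eef_pos: [556.0, 122.2, 144.1]
tcp_rot: [-179.9, 0.1, -105.7]
force: [0.9, 0.4, -1.3]
finger_gap: 25.9
gripper_force: 30.0
```

>>> arm_command:
  increments: "-0.024 0.022 0 0 0 -0.08;-0.048 0.044 0 0 0 -0.16;-0.072 0.066 0 0 0 -0.24;-0.097 0.089 0 0 0 -0.32;-0.1206 0.111 0 0 0 -0.4"

```text
clock: 28.05
eef_pos: [479.1, 268.6, 140.5]
tcp_rot: [179.8, -0.0, -82.7]
force: [-0.5, 0.4, -0.7]
finger_gap: 25.7
gripper_force: 30.0
```

>>> arm_command:
  increments: "0 0 0 0 0 0;0 0 0 0 0 0;0 0 0 0 0 0"

```text
clock: 28.35
eef_pos: [480.4, 267.1, 140.9]
tcp_rot: [179.9, -0.0, -82.9]
force: [0.2, -0.9, -0.8]
finger_gap: 25.8
gripper_force: 30.0
```

Run:
```python
from path import *
i=env.grab_frame("side"); C=cam("side"); D=cam("scene"); j=env.grab_frame("scene"); s=env.state(); print(s["eef_pos"],s["tcp_rot"],s["force"],s["clock"])
e=s["eef_pos"]
k=lambda im,u,v:cv2.resize(im[v-60:v+40,u-50:u+50],(400,400),interpolation=cv2.INTER_CUBIC)
o=[]
for n,im,c in(("side",i,C),("scene",j,D)):
    pts=[proj(c,e-[0,0,d]) for d in(54,10)]; u,v=pts[0].astype(int); print(n,(u,v),[((p-[u-50,v-60])*4).round(1).tolist() for p in pts]); o.append(k(im,u,v))
save(np.hstack(o),"tip6.png")
```

```text
[480.82206979 266.85331578 141.18455263] [ 1.79945842e+02 -2.60661254e-02 -8.29400381e+01] [ 0.02887299 -0.87709765 -0.3777878 ] 28.45
side (np.int64(288), np.int64(303)) [[200.1, 242.4], [195.7, 157.3]]
scene (np.int64(369), np.int64(174)) [[202.1, 241.4], [207.5, 168.2]]
```

View pics/tip6.png

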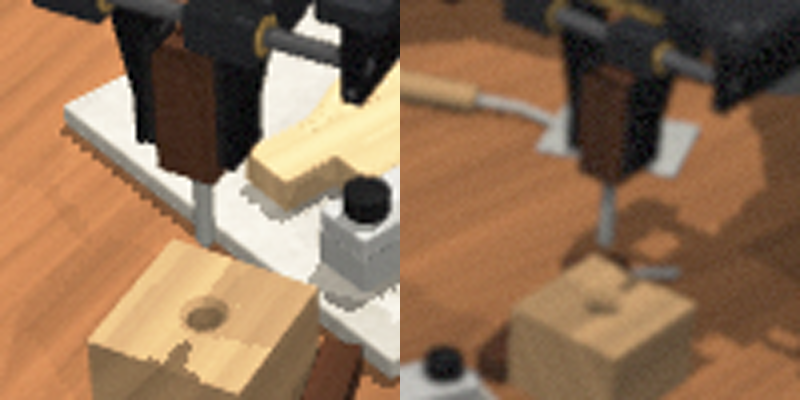

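Both views show the scriber upright with its tip centred over the free hole (side crop tip (205,245), hole (205,313)). I'll shift +1 mm in y to match the grasp pose, then lower.

>>> arm_command:
  increments: "-0.001 -0.0001 0 0 0 0;-0.001 -0.0001 0.015 0 0 0;-0.001 -0.0001 0.03 0 0 0;-0.001 -0.0001 0.03 0 0 0;-0.001 -0.0001 0.03 0 0 0"

```text
clock: 28.95
eef_pos: [481.0, 268.6, 111.7]
tcp_rot: [180.0, -0.0, -82.9]
force: [0.1, -0.0, -0.4]
finger_gap: 25.9
gripper_force: 30.0
```

>>> arm_command:
  increments: "0 0 0.004 0 0 0;0 0 0.008 0 0 0;0 0 0.012 0 0 0;0 0 0.016 0 0 0;0 0 0.02 0 0 0"

```text
clock: 29.45
eef_pos: [480.6, 268.9, 91.2]
tcp_rot: [180.0, -0.0, -82.8]
force: [-0.1, -0.1, -1.6]
finger_gap: 25.8
gripper_force: 30.0
```

>>> arm_command:
  increments: "0 0 0.005 0 0 0;0 0 0.01 0 0 0;0 0 0.016 0 0 0;0 0 0.022 0 0 0;0 0 0.026 0 0 0"

```text
clock: 29.95
eef_pos: [480.4, 268.7, 64.8]
tcp_rot: [180.0, -0.0, -82.8]
force: [0.2, -0.1, -1.2]
finger_gap: 25.8
gripper_force: 30.0
```

>>> arm_command:
  increments: "0 0 0.0015 0 0 0;0 0 0.003 0 0 0;0 0 0.0045 0 0 0;0 0 0.0045 0 0 0"

```text
clock: 30.35
eef_pos: [480.6, 268.8, 61.0]
tcp_rot: [180.0, -0.0, -82.8]
force: [-0.4, -0.3, -0.6]
finger_gap: 25.7
gripper_force: 30.0
```

Fully in with no side force, and about 0.5–1 mm above its seat. I'll release it slowly: half-open first, then fully.

>>> arm_command:
  increments: "0 0 0.0005 0 0 0;0 0 0.0005 0 0 0;0 0 0.0005 0 0 0"

```text
clock: 30.65
eef_pos: [480.7, 268.9, 60.7]
tcp_rot: [-180.0, 0.0, -82.8]
force: [0.6, -0.6, -0.8]
finger_gap: 26.0
gripper_force: 30.0
```

>>> arm_command:
  increments: "0 0 0 0 0 0;0 0 0 0 0 0;0 0 0 0 0 0;0 0 0 0 0 0;0 0 0 0 0 0"
  gripper: -1

```text
clock: 31.15
eef_pos: [480.7, 268.9, 60.6]
tcp_rot: [-180.0, 0.0, -82.8]
force: [0.2, 0.1, -0.4]
finger_gap: 58.2
gripper_force: 0.0
```

>>> arm_command:
  increments: "0 0 0 0 0 0;0 0 0 0 0 0;0 0 0 0 0 0;0 0 0 0 0 0;0 0 0 0 0 0"

```text
clock: 31.65
eef_pos: [480.6, 268.9, 60.5]
tcp_rot: [180.0, 0.0, -82.8]
force: [0.1, -0.0, -1.3]
finger_gap: 86.3
gripper_force: 0.0
```

>>> arm_command:
  increments: "0 0 -0.01 0 0 0;0 0 -0.03 0 0 0;0 0 -0.06 0 0 0;0 0 -0.09 0 0 0;0 0 -0.12 0 0 0"

```text
clock: 32.15
eef_pos: [480.6, 268.8, 182.6]
tcp_rot: [-180.0, 0.0, -82.8]
force: [0.9, 0.2, 0.2]
finger_gap: 86.8
gripper_force: 0.0
```

Run:
```python
from h import *
i=env.grab_frame("side"); j=env.grab_frame("scene"); s=env.state(); print(s["eef_pos"],s["force"],s["finger_gap"],s["clock"])
k=lambda im,u,v:cv2.resize(im[v-50:v+50,u-50:u+50],(400,400),interpolation=cv2.INTER_CUBIC)
save(np.hstack([k(i,288,310),k(j,370,185)]),"end7.png")
a=cv2.imread("pics/side0.png"); b=cv2.cvtColor(i,cv2.COLOR_RGB2BGR); print("diff handle",np.abs(a[285:325,270:305].astype(int)-b[285:325,270:305]).mean())
```

```text
[483.08907761 270.65395378 186.31018936] [0.29083801 0.10955657 0.4882356 ] 87.07004897748892 32.25
diff handle 7.139523809523809
```

View pics/end7.png

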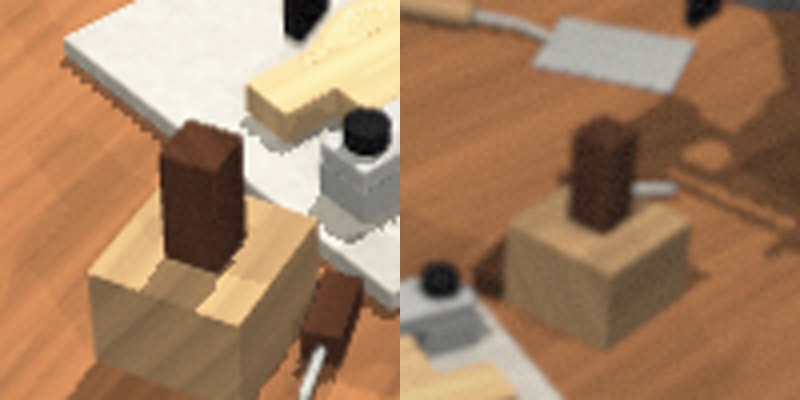

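The scriber stands upright with its foot flush on the stand (side crop (203,195)), and the gripper is clear of it. I'll let the arm settle, then hand in.

>>> arm_command:
  increments: "0 0 0 0 0 0;0 0 0 0 0 0;0 0 0 0 0 0"

```text
clock: 32.55
eef_pos: [480.1, 268.4, 179.4]
tcp_rot: [179.9, -0.1, -82.8]
force: [0.3, -0.3, 0.7]
finger_gap: 87.1
gripper_force: 0.0
```

```bash
python3 -c "
from station import env
print(env.job_done())"
```

```text
the job is handed in; nothing more can be done
None
```

The job is handed in at about 32.6 s with no verdict shown: I traced the edge from tall to low hill, mostly at 4–7 N (peak read about 11 N), lost contact briefly near y = +16 mm and pressed back in there, and the scriber is upright and fully down in its stand.

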